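Level the sprung shelf with its screw foot and keep it pressed down

TASK

Lay the yellow spirit level along the marked strip on the white shelf and let go of it. Then take the red winged knob at the shelf's free end, press it down until the foot underneath stands firmly on its round pad, and turn it until the bubble lies between the two black lines. Finish while still holding the knob, pressed down, with the bubble centred; leave the tape, the dropper bottle and the white clothes peg alone.

Things in the scene. Friction and masses are not known exactly. Their poses are not given: they have to be found in the camera images.
- level: Loose pocket spirit level, yellow with black ends, 140 mm long (its y axis) x 24 mm wide (its x axis) x 40 mm high at the ends; between them a 30 mm high body with a green vial half sunk in its top (top of vial 38 mm). Mass about 0.2 kg. Origin: centre of the underside, z up. Starts standing upright on the worktop; either way round will do on the shelf. Grip across its width at mid-length, about 22 mm above the underside.
- bubble (a joint): Position (m) of the pale bubble along the level's own y axis, 0 = midway between the two black lines; it is centred within +-0.0025 (then the 14 mm long bubble lies wholly between the lines). It runs to the higher end, 0.6 m per rad of tilt, range +-0.024, and takes about 1.5 s to settle.
- riser: Fixed steel base plate of the shelf, 290 mm (its y axis) x 100 mm. Origin: centre of the underside, z up. The hinge pin lies at its y = +120 mm, the foot and knob axis at its y = -120 mm.
- shelf_board: White shelf board 285 mm (its y axis) x 100 mm x 16 mm, top about 61 mm above the worktop, hinged to the base at its +y end. Origin: on the hinge pin, at mid-thickness (top surface at z = +8 mm); its -y end carries the knob, 240 mm from the pin. Unloaded, a spring holds the free end about 7 mm above level against a stop; about 3 N of push down on the knob sinks it until the foot meets the pad.
- strip (a point): Centre of the marked strip on the board's top surface: a grey strip with blue border 154 mm long (y axis, along the board) x 34 mm wide. The strip's centre is 85 mm from the hinge pin and 155 mm from the knob axis.
- knob_cap: Red winged knob over the foot: an upright bar 46 mm long (its x axis) x 14 mm thick (its y axis) x 30 mm high. Origin: on the turning axis, 3 mm below the middle of the bar (the bar spans z = -12 to +18 mm), about 40 mm above the board's top; z up. It turns about z and is sprung: once the foot stands on the pad it sinks up to 14 mm into its stem, from about 5 N at first to 16 N at the bottom.
- foot_knob (a joint): Turn of the knob (rad, 0 to 4), growing clockwise seen from above, friction about 0.06 N m. Clockwise makes the foot longer by 3.18 mm per rad, raising the free end: with the foot on its pad the bubble moves about 7.5 mm per rad towards the knob. The foot starts too short; 0.6 to 1.5 rad clockwise will be needed.
- foot: Black rubber screw foot, 30 mm across, under the board below the knob. Origin: centre of its underside.
- foot_pad: Fixed round aluminium pad on the base plate, 44 mm across, its top about 8 mm above the worktop (up to 1 mm more or less). Origin: centre of its underside. The foot must stand on it with more than 2 N.
- tape_1: Black tape roll, 58 mm across, 19 mm high, to be left alone.
- bottle_2: Small brown dropper bottle, 33 mm across, 102 mm high, to be left alone.
- pegs_4: White clothes peg, 72 x 15 x 12 mm, lying near the front edge, to be left alone.
There are look-alikes about, which are no part of the job. What is meant by the level is not pink, purple or turquoise, and is the larger of those in its own colour.

How it is judged:
By the outcome, as a careful person would: the job done as asked, in the order asked, and still so for the second after the job is handed in, while the arm keeps its last pose, push and grip.
It also fails if it takes over 45 s, if anything falls off the work surface, if the arm or the gripper's body presses on something with over 40 N, if the wrist force passes 120 N, or if a joint passes its speed limit or range.

ROBOT

A 6-joint arm with a two-finger parallel gripper is mounted at the origin on a cart in front of the work surface, level with it; the furniture and walls round the work are solid. World frame = base frame: x ahead of the robot, y to its left, z up, the work surface at z = 0. Lengths are in m, angles in rad, forces in N, time in s.
With the tool pointing down it reaches from about 0.3 to 0.875 m from the base axis. Payload 4.2 kg.
Tool frame: the origin (TCP) lies at the very end of the fingers, on their centre line; the grasp point (between the pads) lies 19 mm behind it; z points along the fingers, y is the line along which they close (so a half turn about z gives the same grasp; the last joint's range is limited). The gripper opens to 85 mm and grips with 20 to 120 N. Pads are 22 mm wide; open, the fingers measure 114 mm over their backs; the gripper's body (76 mm by 85 mm) begins 54 mm behind the grasp point. The pads swing forward as they close: fully open they stand 13 mm farther back than shut.
Start: joints at [-1.167, 0.32, 1.565, -0, 1.257, -0.02], TCP at [0.236, -0.524, 0.231] pointing down, gripper open.
Joint ranges: [-3.11, 3.11], [-0.84, 2.01], [0.21, 2.61], [-1.34, 4.49], [0.05, 2.63], [-2.56, 2.56]. Speed limits (rad/s): [2.57, 2.57, 3.14, 3.14, 3.14, 3.14].

INTERFACE

Orientations are given as a unit quaternion [w, x, y, z].
In Python, from cell import ctrl gives the robot as it stands.
- The arm moves only by the tool move_arm, never from a script. Its argument "moves" is a list of rows, each a list of 6 numbers: the shift along the tool's x, y, z in units of 0.3 m (1.0 is 0.3 m), then the turn, a rotation vector about the tool's x, y, z in units of 60 degrees (1.0 is 60 degrees). A call has 1 to 12 rows; each row is the pose to reach, as a shift and turn from the pose commanded when the call began, along the tool's axes at that moment; what a row does not reach only later rows make up. A row lasts 1/8 s, in which the tool goes at most 62.5 mm and 10.7 degrees, less where a joint would pass 70% of its speed; a pose out of reach is approached as far as the arm can. A call with a number of a shift or a turn outside -1 to 1 is refused whole. A call with a gripper value outside its range is refused whole. "fingers" is the opening, from 0 (shut) to 1 (fully open), set as the call begins (left out, the last holds). The fingers move at their own pace and stop on an object; the grip force is fixed at half the most. Time passes only in rows, so rows that repeat a pose let the fingers close. It gives the time, the measured TCP pose, the force, the opening and the grip force at its end, in the units of the state.
- ctrl.get_obs(): the state, without advancing time (a new reading comes with each control period).
- ctrl.read_camera(name): name is "scene" or "top" or "wrist"; returns (picture, depth): 384x512x3 uint8, blue, green, red; 384x512 float32, m along the optical axis (not along the pixel's ray), 0 where there is no reading.
- ctrl.camera_info(name): a dict with "vertical_fov" (degrees; the focal length in pixels is half the picture's height over the tangent of half this angle, whatever the lens; pixels are square), "cx", "cy" (the principal point, pixels), "R" (3x3) and "t" (3): a world point X has camera coordinates R X + t; the wrist camera has in their place "hand_eye" (4x4, takes a point from camera to tool coordinates, whose origin is the TCP and whose axes are the flange's). Camera axes: x right, y down, z forward; pixel columns grow to the right and rows downward; lengths in m; the calibration is good to about 2 mm. The wrist camera is an equidistant fisheye: a pixel r from the principal point sees the ray r / f radians off the axis. A picture is of the moment at which its call begins: read the wrist's pose just before it. camera_info takes no time and is no camera call.
- ctrl.job_done(): hands the job in; it is judged then, once.
Trained networks look in the newest picture that a camera, given by its name, has taken for a name from the list of things; names that differ only in an ending like _2 or _b are one class to them, and where a whole thing is asked for, a point or a joint stands for the part that bears it (a point fixed in the world has none). Each returns a list of dicts, best first, with "conf" (0 to 1); they miss things now and then, are a little off and sometimes report something else, mostly with a low value. They report only what shows in the picture. A call takes as long as a camera call. They do not tell look-alikes from the thing itself.
- ctrl.cut_out(label, camera): "region" (384x512 bool, what is visible of it) and "centre" ([column, row] in pixels, amid what is visible of it).
- ctrl.landmark_of(label, camera): "centre" ([column, row] in pixels: a listed point, or the origin of a listed thing).
The state is a dict: "t": time; "joints": joint angles; "joint_velocities": joint speeds; "joint_torque": joint torques, N m; "ee_pos": TCP position; "ee_rot": TCP orientation; "ft_force": force on the tool from outside, world axes, zero at the start; "wrist_torque": the same for the moment, N m; "finger_gap": finger opening in m; "finger_force": force on a finger pad.
Only numpy, scipy, OpenCV 4.12 (cv2) and the standard library are available. Lean on these libraries where they do the work, as an engineer would, in place of code of your own. Each camera call takes 0.05 s, during which the arm holds its last target. There are 200 camera calls.

## Working session

There is one attempt and no reset: what is moved stays moved. The work goes in short steps, Python scripts to look and compute and a tool call to move; the robot and the scene stay as the last step left them, time stands still between calls to the robot, and variables do not carry over. Pictures are saved under pics/ and viewed, at most 10 in all, crops included, and the job is handed in when it is done.

Besides the shell and the picture viewer there is one more tool, called as name([rows], argument=value, ...), one row to a line, values as JSON. move_arm: Moves the arm, as the interface text tells. Its arguments: {"type":"object","properties":{"moves":{"type":"array","items":{"type":"array","items":{"type":"number"}}},"fingers":{"type":"number"}},"required":["moves"]}

```bash
mkdir -p pics; ls; cat > h.py <<'E'
from cell import ctrl
import numpy as np, cv2
from scipy.spatial.transform import Rotation as Rn
def rot(q): return Rn.from_quat([q[1],q[2],q[3],q[0]]).as_matrix()
def ray(cam,px):
    i=ctrl.camera_info(cam); f=192/np.tan(np.radians(i['vertical_fov'])/2)
    d=np.array([(px[0]-i['cx'])/f,(px[1]-i['cy'])/f])
    if cam=='wrist':
        r=np.hypot(*d); s=np.sin(r)/r if r>1e-9 else 1
        v=np.array([d[0]*s,d[1]*s,np.cos(r)]); H=np.array(i['hand_eye']); o=ctrl.get_obs()
        R=rot(o['ee_rot']); return R@H[:3,3]+np.array(o['ee_pos']), R@H[:3,:3]@v
    R=np.array(i['R']);t=np.array(i['t'])
    return -R.T@t, R.T@np.array([d[0],d[1],1])
def atz(cam,px,z):
    c,v=ray(cam,px); return c+v*(z-c[2])/v[2]
def atdepth(cam,px,D):
    c,v=ray(cam,px); d=D[int(round(px[1])),int(round(px[0]))]
    if cam=='wrist':
        i=ctrl.camera_info(cam); f=192/np.tan(np.radians(i['vertical_fov'])/2)
        r=np.hypot(px[0]-i['cx'],px[1]-i['cy'])/f; return c+v*d/np.cos(r)
    return c+v*d
E
python3 - <<'E'
from h import *
np.set_printoptions(precision=4,suppress=True)
ims=[]
for cam in ['top','scene']:
    im,D=ctrl.read_camera(cam); cv2.imwrite(f'pics/{cam}0.png',im); ims.append(im)
    for l in ['level','strip','knob_cap','riser','tape_1','bottle_2','pegs_4','bubble']:
        for r in ctrl.landmark_of(l,cam)[:4]:
            p=np.array(r['centre']); 
            try: w=atdepth(cam,p,D)
            except Exception as e: w=None
            print(cam,l,round(r['conf'],2),p,w)
o=ctrl.get_obs(); print(o['ee_pos'],o['ee_rot'],o['t'],ctrl.camera_info('wrist'))
E
```

```text
pics
top level 0.83 [282.6 201.3] [ 0.4563 -0.114   0.0346]
top level 0.79 [225.8 234. ] [0.3452 0.0676 0.0343]
top level 0.58 [350.5 225.4] [ 0.3844 -0.3382  0.0225]
top level 0.46 [392.  240.1] [ 0.3405 -0.4797  0.0026]
top strip 0.73 [243.6 176.9] [0.5198 0.0127 0.1207]
top strip 0.65 [195.3 167.1] [0.5577 0.1723 0.0579]
top knob_cap 0.6 [242.4 175.7] [0.5221 0.0161 0.1291]
top riser 0.86 [207.9 174.4] [0.5331 0.1292 0.0686]
top tape_1 0.65 [136.1 150.7] [0.6147 0.3785 0.0203]
top bottle_2 0.68 [386.5 184.5] [ 0.5187 -0.4491  0.0491]Traceback (most recent call last):
  File "<stdin>", line 7, in <module>
ValueError: it knows: bottle, foot, foot_pad, knob_cap, level, pegs, riser, shelf_board, strip, tape
```

View pics/top0.png

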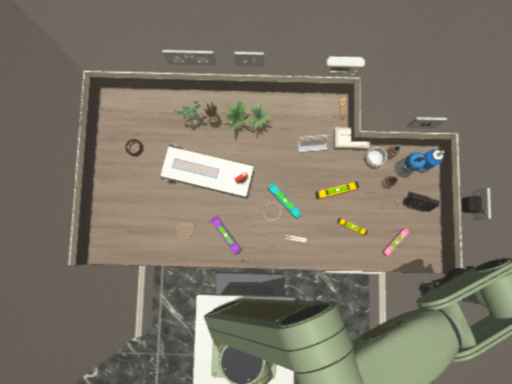

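The top view shows the candidates: the larger yellow level at (337,190), a smaller yellow one at (352,227), turquoise (285,200), purple (226,235) and pink (396,242). I choose (337,190). The shelf strip is at (195,168) and the red knob at (241,178).

```bash
python3 - <<'E'
from h import *
np.set_printoptions(precision=4,suppress=True)
im,D=ctrl.read_camera('top')
a=cv2.resize(im[165:245,310:400],None,fx=4.4,fy=4.4,interpolation=cv2.INTER_CUBIC)
b=cv2.resize(im[140:205,150:260],None,fx=3.6,fy=4.4*3.6/4.4,interpolation=cv2.INTER_CUBIC)
H=max(a.shape[0],b.shape[0]); 
pad=lambda x:cv2.copyMakeBorder(x,0,H-x.shape[0],0,0,cv2.BORDER_CONSTANT)
cv2.imwrite('pics/crop1.png',np.hstack([pad(a),pad(b)]))
for l in ['level','shelf_board','strip','knob_cap','riser']:
  for r in ctrl.cut_out(l,'top')[:6]:
    m=r['region'].astype(np.uint8); c=cv2.minAreaRect(cv2.findNonZero(m)); box=cv2.boxPoints(c)
    z=dict(level=.036,shelf_board=.065,strip=.064,knob_cap=.12,riser=.064)[l]
    P=np.array([atz('top',p,z) for p in box]); e=P[1]-P[0],P[2]-P[1]; L=max(e,key=lambda v:np.linalg.norm(v)); S=min(e,key=lambda v:np.linalg.norm(v))
    print(l,round(r['conf'],2),np.round(c[0],1),P.mean(0),'len',np.linalg.norm(L).round(3),np.linalg.norm(S).round(3),'ang',np.degrees(np.arctan2(L[1],L[0])).round(1),'medz',np.median([atdepth('top',(u,v),D)[2] for v,u in np.argwhere(m)]).round(3))
hs=cv2.cvtColor(im,cv2.COLOR_BGR2HSV); 
m=((hs[...,0]>20)&(hs[...,0]<35)&(hs[...,1]>120)&(hs[...,2]>120)).astype(np.uint8); n,_,st,ce=cv2.connectedComponentsWithStats(m)
for i in range(1,n):
  if st[i,4]>8: print('yel',st[i],ce[i])
m=(((hs[...,0]<8)|(hs[...,0]>172))&(hs[...,1]>150)&(hs[...,2]>100)).astype(np.uint8); n,_,st,ce=cv2.connectedComponentsWithStats(m)
for i in range(1,n):
  if st[i,4]>8: print('red',st[i],ce[i],atdepth('top',ce[i],D))
im,D=ctrl.read_camera('scene'); cv2.imwrite('pics/scene0.png',im)
o=ctrl.get_obs(); print(o['ee_pos'],o['ee_rot'],o['t'],ctrl.camera_info('wrist'))
E
```

```text
level 0.78 [226.1 234.4] [0.3442 0.0665 0.036 ] len 0.141 0.03 ang -142.5 medz 0.031
level 0.66 [395.1 241.7] [ 0.3353 -0.4792  0.036 ] len 0.109 0.023 ang -42.0 medz 0.023
level 0.58 [352.4 226.2] [ 0.3813 -0.3413  0.036 ] len 0.097 0.018 ang -115.3 medz 0.023
level 0.57 [336.6 189.8] [ 0.4987 -0.2898  0.036 ] len 0.146 0.03 ang -73.6 medz 0.031
level 0.56 [284.9 201. ] [ 0.4576 -0.1213  0.036 ] len 0.139 0.032 ang -136.0 medz 0.03
shelf_board 0.94 [206.9 171.3] [0.544  0.1336 0.065 ] len 0.283 0.103 ang -101.3 medz 0.064
strip 0.88 [207.2 171. ] [0.5451 0.1327 0.064 ] len 0.283 0.102 ang -101.8 medz 0.064
knob_cap 0.49 [241.5 177.4] [0.5183 0.019  0.12  ] len 0.046 0.024 ang -57.1 medz 0.123
riser 0.78 [207.1 172.9] [0.5392 0.133  0.064 ] len 0.291 0.124 ang -104.5 medz 0.064
yel [318 183  39  15 219] [336.8174 189.8995]
yel [339 219  27  16 124] [351.9839 226.2823]
red [235 175  12   7  40] [240.125 177.55 ] [0.5171 0.0232 0.1234]
[ 0.2365 -0.5242  0.2314] [0.0001 0.9776 0.2103 0.    ] 0.75 {'vertical_fov': 65.70646984690485, 'cx': 252.50229037744953, 'cy': 191.76924700948555, 'hand_eye': array([[-0.0005, -0.9635, -0.2678,  0.0692],
       [ 1.    , -0.0009,  0.0014,  0.    ],
       [-0.0016, -0.2678,  0.9635, -0.1432],
       [ 0.    ,  0.    ,  0.    ,  1.    ]])}
```

View pics/crop1.png

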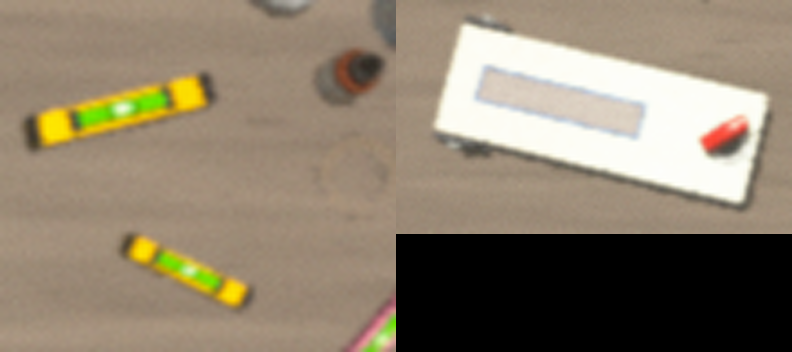

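View pics/scene0.png

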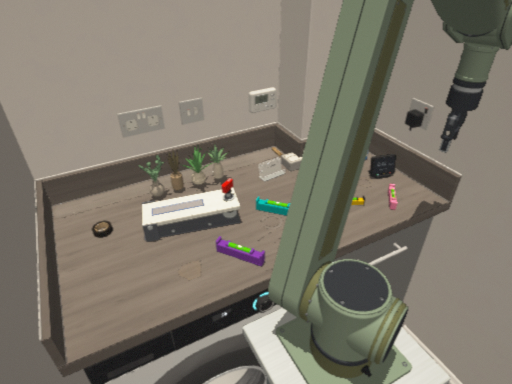

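The crop confirms the choice: the larger yellow level with a green vial, whose centre is crop (120,110). In the scene view the shelf is at (190,208) with the red knob at (228,186), its free end to the right. Next I compute the hover move.

```bash
cat >> h.py <<'E'
np.set_printoptions(precision=4,suppress=True)
def go(p,thx,tz=None):
    """units for move to TCP p with tool x at yaw thx (deg), pointing down"""
    o=ctrl.get_obs(); R=rot(o['ee_rot']); c=np.cos(np.radians(thx)); s=np.sin(np.radians(thx))
    T=np.array([[c,s,0],[s,-c,0],[0,0,-1]])
    print('yaw now',np.degrees(np.arctan2(R[1,0],R[0,0])).round(2),'pos',np.array(o['ee_pos']),'gap',o['finger_gap'],'t',o['t'])
    print('shift',R.T@(np.array(p)-o['ee_pos'])/.3,'turn',Rn.from_matrix(R.T@T).as_rotvec()/np.radians(60))
E
python3 - <<'E'
from h import *
print('strip',atz('top',(195.6,167.8),.063))
go([.499,-.29,.2],106.4)
E
```

```text
strip [0.5545 0.1704 0.063 ]
yaw now 24.28 pos [ 0.2365 -0.5242  0.2314] gap 0.08554532971962539 t 0.75
shift [ 1.1186 -0.3516  0.1045] turn [ 0.0001  0.0001 -1.3686]
```

move_arm([
  [0.9,-0.28,0.05,0,0,-0.9],
  [0.9,-0.28,0.05,0,0,-0.9],
  [0.9,-0.28,0.05,0,0,-0.9],
  [0.9,-0.28,0.05,0,0,-0.9],
  [0.9,-0.28,0.05,0,0,-0.9],
  [0.9,-0.28,0.05,0,0,-0.9],
], fingers=1)

```text
t: 1.5
ee_pos: [0.4495, -0.3349, 0.2161]
ee_rot: [-0.0, 0.774, 0.633, 0.0]
ft_force: [-0.1, -0.3, -0.7]
finger_gap: 0.0856
finger_force: 0.0
```

```bash
python3 - <<'E'
from h import *
go([.499,-.29,.2],106.4); print(ctrl.get_obs()['joints'])
E
```

```text
yaw now 78.49 pos [ 0.4495 -0.3349  0.2161] gap 0.08559257753314033 t 1.5
shift [0.1797 0.1319 0.0537] turn [-0.     -0.0003 -0.4652]
[-0.661   0.3071  1.6225  0.0002  1.2122 -0.4601]
```

move_arm([
  [0.18,0.13,0.05,0,0,-0.46],
  [0.18,0.13,0.05,0,0,-0.46],
  [0.18,0.13,0.05,0,0,-0.46],
  [0.18,0.13,0.05,0,0,-0.46],
])

```text
t: 2.0
ee_pos: [0.4966, -0.2924, 0.2013]
ee_rot: [0.0, 0.604, 0.797, -0.0]
ft_force: [0.7, -0.6, 0.3]
finger_gap: 0.0856
finger_force: 0.0
```

```bash
cat >> h.py <<'E'
def yellow(name,z=.03,lo=20,hi=35):
    im,D=ctrl.read_camera('wrist'); cv2.imwrite(f'pics/{name}.png',im)
    hs=cv2.cvtColor(im,cv2.COLOR_BGR2HSV)
    m=((hs[...,0]>lo)&(hs[...,0]<hi)&(hs[...,1]>130)&(hs[...,2]>100)).astype(np.uint8)
    m=cv2.morphologyEx(m,cv2.MORPH_CLOSE,np.ones((25,25)))
    n,lab,st,ce=cv2.connectedComponentsWithStats(m)
    for i in range(1,n):
        if st[i,4]<400: continue
        ys,xs=np.nonzero(lab==i); k=slice(None,None,max(1,len(xs)//3000))
        P=np.array([atz('wrist',(u,v),z)[:2] for u,v in zip(xs[k],ys[k])],np.float32)
        r=cv2.minAreaRect(P); b=cv2.boxPoints(r); e=[b[1]-b[0],b[2]-b[1]]; L=max(e,key=np.linalg.norm)
        print('yel',st[i],ce[i],'rect',np.array(r[0]),np.array(r[1]),'ang',np.degrees(np.arctan2(L[1],L[0])))
    return im,D
E
python3 - <<'E'
from h import *
im,D=yellow('w1')
for r in ctrl.landmark_of('level','wrist')[:2]: print(r, atz('wrist',r['centre'],0), atz('wrist',r['centre'],.03))
go([.499,-.29,.2],106.4)
E
```

```text
Traceback (most recent call last):
  File "h.py", line 38, in yellow
    P=np.array([atz('wrist',(u,v),z)[:2] for u,v in zip(xs[k],ys[k])],np.float32)
                ~~~^^^^^^^^^^^^^^^^^
  File "h.py", line 15, in atz
    c,v=ray(cam,px); return c+v*(z-c[2])/v[2]
        ~~~^^^^^^^^
  File "h.py", line 10, in ray
    v=np.array([d[0]*s,d[1]*s,np.cos(r)]); H=np.array(i['hand_eye']); o=ctrl.get_obs()
                                                                        ~~~~~~~~~~~~^^
ValueError: time passes only in moves, steps and waits
```

View pics/w1.png

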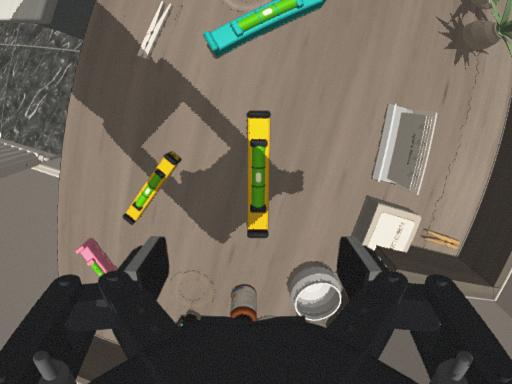

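The wrist view shows the yellow level upright between (259,111) and (258,237), centred in line between the fingers. The small yellow one is at (152,187). I'll cache the state in the helper.

```bash
sed -i 's/o=ctrl.get_obs()$/o=obs()/; s/    o=ctrl.get_obs(); R=rot/    o=obs(); R=rot/' h.py; sed -i '3a _o={}\ndef obs():\n    if not _o: _o.update(ctrl.get_obs())\n    return _o' h.py
python3 - <<'E'
from h import *
print(ctrl.camera_info('wrist')['hand_eye'][0])
for z in (.04,.03):
  print(z,[atz('wrist',p,z) for p in [(248,111),(271,111),(248,237),(270,237)]])
a,b,c,d=[atz('wrist',p,.04) for p in [(248,111),(271,111),(248,237),(270,237)]]
v=(a+b-c-d)/2; print('centre',(a+b+c+d)/4,np.linalg.norm(v),np.degrees(np.arctan2(v[1],v[0])))
im,D=yellow('w1')
C=(a+b+c+d)/4
go([C[0],C[1],.003],np.degrees(np.arctan2(v[1],v[0])))
E
```

```text
[-0.0005 -0.9631 -0.2691  0.0679]
0.04 [array([ 0.4753, -0.2281,  0.04  ]), array([ 0.4977, -0.2218,  0.04  ]), array([ 0.5119, -0.3607,  0.04  ]), array([ 0.5356, -0.3541,  0.04  ])]
0.03 [array([ 0.4751, -0.2282,  0.03  ]), array([ 0.4983, -0.2216,  0.03  ]), array([ 0.5129, -0.3651,  0.03  ]), array([ 0.5375, -0.3583,  0.03  ])]
centre [ 0.5051 -0.2912  0.04  ] 0.13757629421247516 105.70949026975147
yel [ 247  117   23  113 2470] [257.6121 172.2425] rect [ 0.5039 -0.292 ] [0.0236 0.1256] ang -74.61146Traceback (most recent call last):
  File "<stdin>", line 7, in <module>
  File "h.py", line 42, in yellow
    P=np.array([atz('wrist',(u,v),z)[:2] for u,v in zip(xs[k],ys[k])],np.float32)
                ~~~^^^^^^^^^^^^^^^^^
  File "h.py", line 19, in atz
    c,v=ray(cam,px); return c+v*(z-c[2])/v[2]
        ~~~^^^^^^^^
  File "h.py", line 10, in ray
    i=ctrl.camera_info(cam); f=192/np.tan(np.radians(i['vertical_fov'])/2)
ValueError: time passes only in moves, steps and waits
```

```bash
sed -i 's/ctrl.camera_info(cam)/info(cam)/' h.py; sed -i '3a _i={}\ndef info(c):\n    if c not in _i: _i[c]=ctrl.camera_info(c)\n    return _i[c]' h.py
python3 - <<'E'
from h import *
go([.505,-.2913,.005],105.6)
E
```

```text
yaw now 105.68 pos [ 0.4966 -0.2924  0.2014] gap 0.08528314958465047 t 2.1
shift [-0.0039  0.0279  0.6548] turn [-0.0001  0.0003  0.0013]
```

move_arm([
  [-0.004,0.028,0.2,0,0,0],
  [-0.004,0.028,0.4,0,0,0],
  [-0.004,0.028,0.58,0,0,0],
  [-0.004,0.028,0.64,0,0,0],
  [-0.004,0.028,0.655,0,0,0],
  [-0.004,0.028,0.655,0,0,0],
])

```text
t: 2.85
ee_pos: [0.506, -0.2911, 0.0055]
ee_rot: [0.001, 0.603, 0.798, 0.0]
ft_force: [-0.2, -0.6, 1.1]
finger_gap: 0.0857
finger_force: 0.0
```

move_arm([
  [0,0,0,0,0,0],
  [0,0,0,0,0,0],
  [0,0,0,0,0,0],
  [0,0,0,0,0,0],
  [0,0,0,0,0,0],
], fingers=0.1)

```text
t: 3.48
ee_pos: [0.5059, -0.2907, 0.0055]
ee_rot: [0.001, 0.603, 0.798, -0.0]
ft_force: [-1.5, 0.7, 5.5]
finger_gap: 0.0229
finger_force: 60.4
```

move_arm([
  [0,0,-0.2,0,0,0],
  [0,0,-0.4,0,0,0],
  [0.1,0,-0.6,0,0,0],
  [0.3,0,-0.66,0,0,0],
  [0.5,0,-0.7,0,0,0.1],
  [0.7,0,-0.7,0,0,0.2],
  [0.9,0,-0.7,0,0,0.3],
])

```text
t: 4.35
ee_pos: [0.4306, -0.0289, 0.2145]
ee_rot: [-0.0, 0.721, 0.692, 0.0]
ft_force: [1.2, 0.6, -1.5]
finger_gap: 0.0228
finger_force: 59.7
```

```bash
python3 - <<'E'
from h import *
go([.535,.165,.215],78.5)
E
```

```text
yaw now 87.65 pos [ 0.4306 -0.0289  0.2145] gap 0.02276235962037814 t 4.35
shift [ 0.6602  0.3212 -0.0012] turn [-0.     -0.0004  0.1525]
```

```bash
python3 - <<'E'
from h import *
o=obs(); info('wrist')
im,D=ctrl.read_camera('wrist'); cv2.imwrite('pics/w2.png',im)
for l in ['strip','knob_cap','shelf_board']:
  for r in ctrl.landmark_of(l,'wrist')[:2]: print(l,r,atdepth('wrist',r['centre'],D),atz('wrist',r['centre'],.063))
E
```

```text
knob_cap {'centre': [354.2, 130.9], 'conf': 0.73} [0.5172 0.022  0.123 ] [0.5384 0.0176 0.063 ]
```

View pics/w2.png

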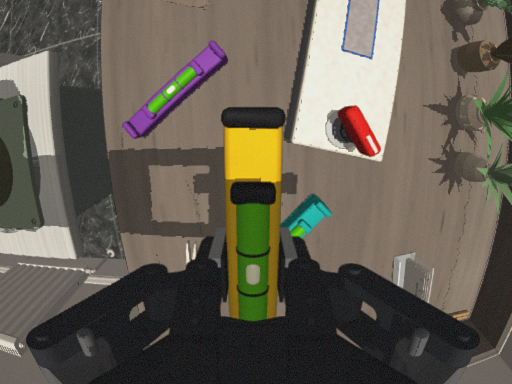

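The level is held squarely. The knob is at (360,130) and the near end of the strip at (360,30). I need to move closer to see the whole strip.

move_arm([
  [0.2,0.04,-0.05,0,0,0.08],
  [0.33,0.1,-0.1,0,0,0.15],
  [0.35,0.15,-0.1,0,0,0.15],
  [0.35,0.15,-0.1,0,0,0.15],
  [0.35,0.15,-0.1,0,0,0.15],
])

```text
t: 5.18
ee_pos: [0.4798, 0.071, 0.2438]
ee_rot: [-0.0, 0.773, 0.635, -0.001]
ft_force: [-0.2, 0.1, -2.4]
finger_gap: 0.0233
finger_force: 59.7
```

```bash
python3 - <<'E'
from h import *
o=obs(); info('wrist'); print(o['ee_pos'])
im,D=ctrl.read_camera('wrist'); cv2.imwrite('pics/w3.png',im)
for l in ['strip','shelf_board','knob_cap']:
  for r in ctrl.landmark_of(l,'wrist')[:2]: print(l,r,atdepth('wrist',r['centre'],D),atz('wrist',r['centre'],.063))
hs=cv2.cvtColor(im,cv2.COLOR_BGR2HSV); m=((hs[...,0]>100)&(hs[...,0]<130)&(hs[...,1]>60)).astype(np.uint8)
m[260:]=0; n,lab,st,ce=cv2.connectedComponentsWithStats(cv2.dilate(m,np.ones((3,3))))
for i in range(1,n):
  if st[i,4]<100: continue
  v,u=np.nonzero((lab==i)&(m>0)); P=np.array([atz('wrist',q,.064)[:2] for q in zip(u,v)],np.float32); r=cv2.minAreaRect(P); b=cv2.boxPoints(r); L=max(b[1]-b[0],b[2]-b[1],key=np.linalg.norm)
  print(st[i],np.array(r[0]),np.array(r[1]),np.degrees(np.arctan2(L[1],L[0])))
E
```

```text
[0.4798 0.071  0.2438]
strip {'centre': [252.3, 244.3], 'conf': 0.74} [0.4842 0.0865 0.278 ] [ 0.4634 -0.0153  0.063 ]
strip {'centre': [305.7, 68.1], 'conf': 0.62} [0.5594 0.1737 0.0649] [0.5598 0.174  0.063 ]
shelf_board {'centre': [304.0, 2.6], 'conf': 0.94} [0.5745 0.2505 0.0613] [0.574  0.2499 0.063 ]
shelf_board {'centre': [307.6, 69.4], 'conf': 0.2} [0.5613 0.1721 0.0646] [0.5616 0.1722 0.063 ]
knob_cap {'centre': [302.6, 223.1], 'conf': 0.69} [0.5206 0.0274 0.1276] [ 0.527  -0.0002  0.063 ]
[ 287    4   35  138 1267] [0.5582 0.1712] [0.1534 0.0342] 77.85352
```

View pics/w3.png

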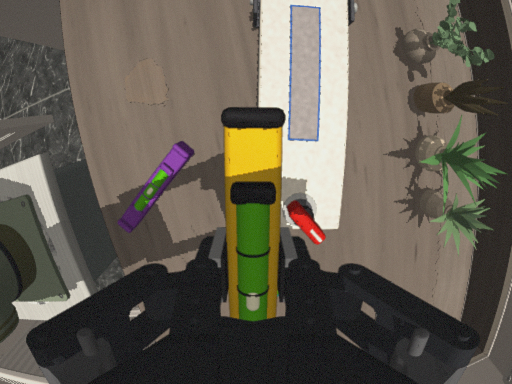

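The strip measures 153 x 34 mm, as described, with its centre at (0.558, 0.171) and a yaw of 77.9°. The knob's top is at (306,222).

```bash
python3 - <<'E'
from h import *
go([.5582,.1712,.0715],77.85)
E
```

```text
yaw now 78.82 pos [0.48   0.0717 0.2446] gap 0.02313926244197665 t 5.375
shift [0.3762 0.1916 0.5769] turn [-0.0005  0.0004  0.0162]
```

move_arm([
  [0.2,0.1,0,0,0,0.016],
  [0.376,0.192,0.03,0,0,0.016],
  [0.376,0.192,0.15,0,0,0.016],
  [0.376,0.192,0.3,0,0,0.016],
  [0.376,0.192,0.45,0,0,0.016],
  [0.376,0.192,0.52,0,0,0.016],
  [0.376,0.192,0.55,0,0,0.016],
  [0.376,0.192,0.565,0,0,0.016],
  [0.376,0.192,0.575,0,0,0.016],
  [0.376,0.192,0.577,0,0,0.016],
])

```text
t: 6.62
ee_pos: [0.5592, 0.1722, 0.0724]
ee_rot: [0.0, 0.778, 0.629, 0.001]
ft_force: [-0.5, -0.2, -2.4]
finger_gap: 0.0227
finger_force: 59.6
```

```bash
python3 - <<'E'
from h import *
go([.5582,.1712,.0715],77.85); print(obs()['ft_force'])
E
```

```text
yaw now 77.92 pos [0.5592 0.1722 0.0724] gap 0.02267564418378648 t 6.625
shift [-0.0038 -0.0027  0.0029] turn [ 0.0012 -0.0005  0.0011]
[-0.4814 -0.1837 -2.4461]
```

move_arm([
  [-0.003,-0.003,0.004,0,0,0],
  [-0.003,-0.003,0.008,0,0,0],
  [-0.003,-0.003,0.008,0,0,0],
])

```text
t: 7.0
ee_pos: [0.5582, 0.1715, 0.07]
ee_rot: [0.0, 0.778, 0.629, 0.001]
ft_force: [-0.3, 0.8, 2.2]
finger_gap: 0.0224
finger_force: 60.3
```

move_arm([
  [0,0,0,0,0,0],
  [0,0,0,0,0,0],
  [0,0,0,0,0,0],
  [0,0,0,0,0,0],
], fingers=0.75)

```text
t: 7.5
ee_pos: [0.5577, 0.1714, 0.0692]
ee_rot: [0.0, 0.778, 0.629, -0.0]
ft_force: [0.6, -0.5, -0.3]
finger_gap: 0.0641
finger_force: 0.0
```

move_arm([
  [0,0,-0.1,0,0,0],
  [0,0,-0.25,0,0,0],
  [0,0,-0.4,0,0,0],
  [-0.15,0,-0.5,0,0,-0.2],
  [-0.35,0,-0.55,0,0,-0.4],
  [-0.52,0,-0.55,0,0,-0.6],
  [-0.7,0,-0.55,0,0,-0.75],
  [-0.75,0,-0.55,0,0,-0.75],
  [-0.75,0,-0.55,0,0,-0.75],
])

```text
t: 8.62
ee_pos: [0.5104, -0.0496, 0.2344]
ee_rot: [0.0, 0.479, 0.878, 0.0]
ft_force: [0.6, -0.1, -0.3]
finger_gap: 0.0638
finger_force: 0.0
```

```bash
python3 - <<'E'
from h import *
o=obs(); info('wrist'); print(o['ee_pos'],o['joints'],o['ft_force'])
im,D=ctrl.read_camera('wrist'); cv2.imwrite('pics/w4.png',im)
for l in ['knob_cap','level']:
  for r in ctrl.landmark_of(l,'wrist')[:2]: print(l,r,atz('wrist',r['centre'],.125 if l[0]=='k' else .064))
hs=cv2.cvtColor(im,cv2.COLOR_BGR2HSV); m=(((hs[...,0]<8)|(hs[...,0]>172))&(hs[...,1]>150)&(hs[...,2]>150)).astype(np.uint8)
n,lab,st,ce=cv2.connectedComponentsWithStats(m)
for i in range(1,n):
  if st[i,4]<100: continue
  v,u=np.nonzero(lab==i); Q=np.array([atdepth('wrist',q,D) for q in zip(u,v)]); zt=np.percentile(Q[:,2],90); Q=Q[Q[:,2]>zt-.006]
  r=cv2.minAreaRect(Q[:,:2].astype(np.float32)); b=cv2.boxPoints(r); L=max(b[1]-b[0],b[2]-b[1],key=np.linalg.norm)
  print(st[i],zt,np.array(r[0]),np.array(r[1]),np.degrees(np.arctan2(L[1],L[0])))
go([.5256,.02,.2],120)
E
```

```text
[ 0.5104 -0.0496  0.2344] [-0.1194  0.2196  1.6974  0.0001  1.2244 -0.6906] [ 0.6082 -0.1376 -0.3169]
knob_cap {'centre': [303.7, 133.1], 'conf': 0.79} [0.5218 0.016  0.125 ]
level {'centre': [55.4, 308.6], 'conf': 0.85} [ 0.3616 -0.3999  0.064 ]
level {'centre': [395.0, 40.2], 'conf': 0.69} [0.5616 0.1697 0.064 ]
[303 104  16  51 599] 0.12748155065423672 [0.5075 0.0102] [0.0559 0.0432] 34.683243
yaw now 122.73 pos [ 0.5104 -0.0496  0.2344] gap 0.0637988080062291 t 8.625
shift [0.1678 0.1682 0.1146] turn [0.0002 0.     0.0454]
```

View pics/w4.png

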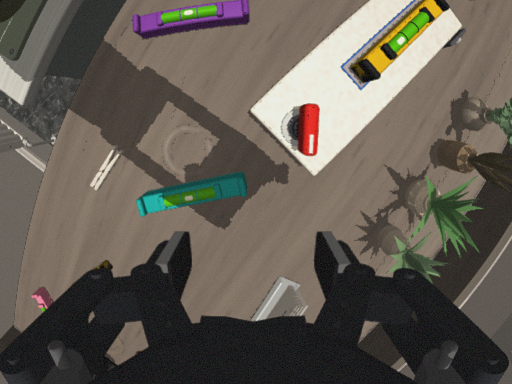

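The level lies inside the strip's border at (400,40). The red bar is at (310,130), nearly along the tool's x.

```bash
python3 - <<'E'
from h import *
o=obs(); info('wrist')
im=cv2.imread('pics/w4.png')
print('origin lm @.108',atz('wrist',(303.7,133.1),.108))
hs=cv2.cvtColor(im,cv2.COLOR_BGR2HSV); m=(((hs[...,0]<8)|(hs[...,0]>172))&(hs[...,1]>150)&(hs[...,2]>60)).astype(np.uint8)
n,lab,st,ce=cv2.connectedComponentsWithStats(m)
for i in range(1,n):
  if st[i,4]<100: continue
  print(st[i])
  for v in range(104,160,6): 
    u=np.nonzero(lab[v]==i)[0]; print(v,u.min(),u.max(),hs[v,298:322,2])
a,b=atz('wrist',(318.5,107),.126),atz('wrist',(318.5,152),.126); print(a,b,np.degrees(np.arctan2(*(a-b)[[1,0]])))
E
```

```text
origin lm @.108 [0.5252 0.0184 0.108 ]
[298 104  21  51 831]
104 306 314 [237 237 238 231 227 172 139 124 148 172 188 194 191 188 190 188 181 184
 193 204 227 237 238 236]
110 300 318 [113  89  81  87  86  86 116 176 199 211 201 229 231 229 228 229 229 228
 222 213 198 184 237 235]
116 299 318 [ 60  75  81  81  83  98 142 179 208 208 171 229 229 231 228 229 229 227
 222 212 190 223 241 238]
122 299 317 [ 52  84  78  83  84 110 154 191 209 219 229 230 229 230 228 229 228 222
 186 202 198 217 239 237]
128 299 317 [ 52  80  82  85  88 112 162 195 210 223 228 231 230 230 230 229 227 223
 213 198 190 239 237 236]
134 298 317 [ 64  77  82  81  91 130 170 200 215 225 232 229 228 231 230 227 226 220
 212 201 189 239 235 236]
140 298 316 [ 83  83  82  82  92 142 189 202 216 226 230 229 233 236 231 229 225 219
 207 189 232 238 238 236]
146 299 316 [ 94  80  81  79 110 154 194 212 222 229 227 204 236 235 234 229 222 213
 206 202 227 237 236 236]
152 302 316 [238 215 155 106 105 155 189 207 220 225 222 213 237 232 222 223 219 207
 196 219 240 237 236 236]Traceback (most recent call last):
  File "<stdin>", line 11, in <module>
    return umr_minimum(a, axis, None, out, keepdims, initial, where)
ValueError: zero-size array to reduction operation minimum which has no identity
```

```bash
python3 - <<'E'
from h import *
o=obs(); info('wrist')
for z in (.124,.127): print(atz('wrist',(310.5,129.5),z))
for u0,u1 in ((318.7,316.3),(304.2,302.3)):
  a,b=atz('wrist',(u0,110),.126),atz('wrist',(u1,149),.126); d=a-b; print(np.linalg.norm(d),np.degrees(np.arctan2(d[1],d[0])))
go([.526,.02,.16],121)
E
```

```text
[0.5254 0.0238 0.124 ]
[0.5248 0.0237 0.127 ]
0.03375686815061378 120.94946842358644
0.03352283733202374 121.36319257540148
yaw now 122.91 pos [ 0.5109 -0.0478  0.2342] gap 0.06407354338960397 t 8.775
shift [0.1623 0.1651 0.2475] turn [ 0.0002 -0.0003  0.0319]
```

move_arm([
  [0.167,0.16,0.1,0,0,0.03],
  [0.167,0.16,0.2,0,0,0.03],
  [0.167,0.16,0.25,0,0,0.03],
  [0.167,0.16,0.35,0,0,0.03],
  [0.167,0.16,0.44,0,0,0.03],
  [0.167,0.16,0.467,0,0,0.03],
  [0.167,0.16,0.467,0,0,0.03],
])

```text
t: 9.65
ee_pos: [0.5241, 0.0194, 0.0945]
ee_rot: [0.0, 0.492, 0.871, -0.0]
ft_force: [-0.1, -0.9, 0.3]
finger_gap: 0.0641
finger_force: 0.0
```

```bash
cat >> h.py <<'E'
def bub(name):
    obs(); info('wrist'); out=[]
    w,_=ctrl.read_camera('wrist'); t,_=ctrl.read_camera('top'); s,_=ctrl.read_camera('scene')
    t=cv2.resize(t[150:195,155:260],None,fx=4,fy=4,interpolation=cv2.INTER_CUBIC)
    s=cv2.resize(s[175:240,130:260],None,fx=3,fy=3,interpolation=cv2.INTER_CUBIC)
    c=np.zeros((584,790,3),np.uint8); c[:384,:512]=w; c[390:390+t.shape[0],:t.shape[1]]=t; c[384:384+195,400:790]=s[:195,-390:]
    cv2.imwrite(f'pics/{name}.png',c)
E
python3 - <<'E'
from h import *
go([.525,.0215,.093],121.1); print(obs()['ft_force'])
bub('w5')
E
```

```text
yaw now 121.11 pos [0.5241 0.0194 0.0945] gap 0.06414262101128042 t 9.65
shift [0.0046 0.0063 0.005 ] turn [0.0001 0.0002 0.0001]
[-0.0874 -0.9237  0.3343]
```

View pics/w5.png

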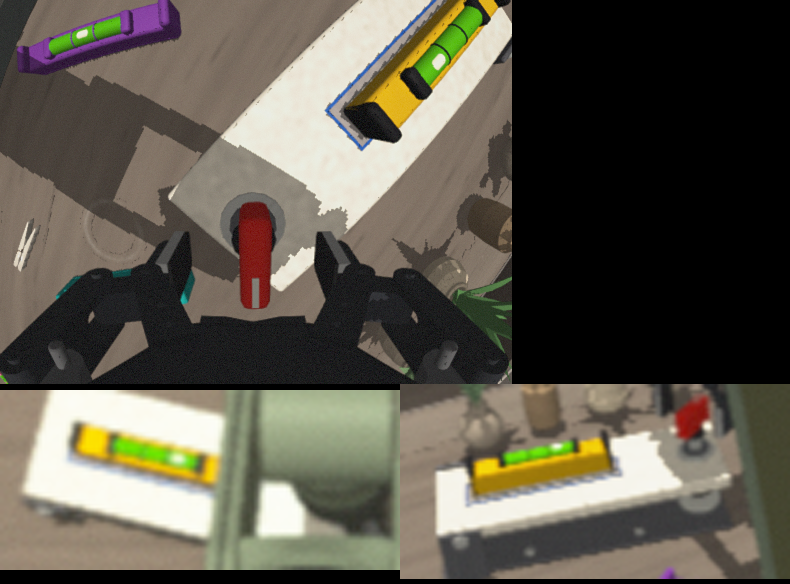

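The fingers straddle the knob, and the bar lies along the tool's x at (255,255). The bubble is at the knob end, visible in the wrist view at (440,60) and in the top crop at (180,458). I'll close the fingers on the bar.

move_arm([
  [0.004,0.006,0.003,0,0,0],
  [0.004,0.006,0.003,0,0,0],
])

```text
t: 10.05
ee_pos: [0.525, 0.0216, 0.0937]
ee_rot: [0.0, 0.491, 0.871, 0.0]
ft_force: [-1.3, 0.0, 0.7]
finger_gap: 0.0641
finger_force: 0.0
```

move_arm([
  [0,0,0,0,0,0],
  [0,0,0,0,0,0],
  [0,0,0,0,0,0],
  [0,0,0,0,0,0],
  [0,0,0,0,0,0],
], fingers=0)

```text
t: 10.68
ee_pos: [0.5238, 0.0209, 0.0932]
ee_rot: [-0.001, 0.491, 0.871, -0.001]
ft_force: [-4.0, -4.2, 4.1]
finger_gap: 0.0189
finger_force: 58.6
```

move_arm([
  [0,0,0.01,0,0,0],
  [0,0,0.02,0,0,0],
  [0,0,0.03,0,0,0],
  [0,0,0.03,0,0,0],
])

```text
t: 11.18
ee_pos: [0.5237, 0.0199, 0.0842]
ee_rot: [-0.0, 0.491, 0.871, -0.002]
ft_force: [-5.1, -7.8, 4.2]
finger_gap: 0.0188
finger_force: 59.1
```

move_arm([
  [0,0,0.01,0,0,0],
  [0,0,0.02,0,0,0],
  [0,0,0.02,0,0,0],
])

```text
t: 11.55
ee_pos: [0.5236, 0.0198, 0.0786]
ee_rot: [-0.0, 0.491, 0.871, -0.002]
ft_force: [-5.3, -9.4, 7.0]
finger_gap: 0.019
finger_force: 59.7
```

```bash
cat >> h.py <<'E'
def bar():
    obs(); info('wrist'); im,_=ctrl.read_camera('wrist')
    hs=cv2.cvtColor(im,cv2.COLOR_BGR2HSV); m=(((hs[...,0]<8)|(hs[...,0]>172))&(hs[...,1]>120)&(hs[...,2]>50)).astype(np.uint8)
    n,lab,st,ce=cv2.connectedComponentsWithStats(m); i=1+np.argmax(st[1:,4]); print('red',st[i])
    for v in range(st[i,1]+4,st[i,1]+st[i,3]-2,10):
        u=np.nonzero(lab[v]==i)[0]; print(v,u.min(),u.max(),end='; ')
def topbub():
    o=obs(); t,_=ctrl.read_camera('top'); cv2.imwrite('pics/lasttop.png',t)
    hs=cv2.cvtColor(t,cv2.COLOR_BGR2HSV).astype(int)
    cen=np.array([.5582,.1712,.101]); d=np.array([np.cos(np.radians(-102.15)),np.sin(np.radians(-102.15)),0])
    i=info('top'); f=192/np.tan(np.radians(i['vertical_fov'])/2); R=np.array(i['R']); T=np.array(i['t'])
    def pj(X): c=R@X+T; return np.array([i['cx']+f*c[0]/c[2],i['cy']+f*c[1]/c[2]])
    n=np.array([-d[1],d[0],0]); s=np.arange(-80,81,4)/1000.
    rows=[]
    for k in s:
        v=[]
        for w in np.arange(-6,7,2)/1000.:
            p=pj(cen+d*k+n*w); v.append(cv2.getRectSubPix(t,(1,1),tuple(map(float,p)))[0,0])
        rows.append(np.mean(v,0))
    rows=np.array(rows)
    for k,r in zip(s,rows): print(int(k*1000),r.astype(int),end=' ')
    b=rows[:,0]; print()
    return s,rows
E
python3 - <<'E'
from h import *
bar(); s,r=topbub(); o=obs(); print(o['ee_pos'],o['ft_force'],o['wrist_torque'],o['t'],o['joints'])
E
```

```text
red [ 234  207   34  107 3012]
211 239 263; 221 236 266; 231 234 267; 241 234 267; 251 235 267; 261 235 266; 271 235 265; 281 236 265; 291 236 265; 301 237 265; 311 240 261; -80 [241 251 251] -76 [241 251 251] -72 [238 249 249] -68 [201 221 221] -64 [115 134 137] -60 [ 68 131 155] -56 [ 43 197 233] -52 [ 29 223 250] -48 [ 29 224 250] -44 [ 35 225 250] -40 [ 38 212 244] -36 [ 68 163 190] -32 [ 77 151 134] -28 [ 58 198 149] -24 [ 38 217 159] -20 [ 34 217 158] -16 [ 41 217 160] -12 [ 72 218 168] -8 [119 216 190] -4 [143 224 212] 0 [123 229 204] 4 [ 69 220 174] 8 [ 38 214 160] 12 [ 54 209 159] 16 [ 52 213 158] 20 [ 39 218 158] 24 [ 37 220 162] 28 [ 37 216 157] 32 [ 51 202 148] 36 [ 73 155 128] 40 [ 77 130 143] 44 [ 58 174 212] 48 [ 67 193 228] 52 [107 167 179] 56 [110 141 135] 60 [ 98 121 114] 64 [108 135 127] 68 [112 141 132] 72 [ 88 110 104] 76 [65 82 78] 80 [64 80 77] 
[0.5236 0.0198 0.0786] [-5.2512 -9.3617  6.9885] [-1.4081  0.8143  0.0441] 11.55 [ 0.0176  0.3895  1.8911 -0.004   0.8631 -0.524 ]
```

move_arm([
  [-0.003,-0.004,0.008,0,0,0],
  [-0.005,-0.008,0.016,0,0,0],
  [-0.005,-0.008,0.016,0,0,0],
  [-0.005,-0.008,0.016,0,0,0],
  [-0.005,-0.008,0.016,0,0,0],
  [-0.005,-0.008,0.016,0,0,0],
  [-0.005,-0.008,0.016,0,0,0],
  [-0.005,-0.008,0.016,0,0,0],
  [-0.005,-0.008,0.016,0,0,0],
  [-0.005,-0.008,0.016,0,0,0],
])

```text
t: 12.9
ee_pos: [0.5236, 0.0194, 0.0748]
ee_rot: [0.0, 0.492, 0.871, 0.001]
ft_force: [-5.0, -0.1, 11.2]
finger_gap: 0.019
finger_force: 60.2
```

```bash
python3 - <<'E'
from h import *
s,r=topbub(); o=obs(); print(o['ee_pos'],o['ft_force'],o['wrist_torque'],o['t'])
E
```

```text
-80 [241 251 251] -76 [241 251 251] -72 [237 249 249] -68 [200 221 221] -64 [114 134 137] -60 [ 68 131 155] -56 [ 39 197 233] -52 [ 29 222 250] -48 [ 30 225 250] -44 [ 35 225 250] -40 [ 39 212 244] -36 [ 69 164 193] -32 [ 78 150 135] -28 [ 54 197 147] -24 [ 37 216 158] -20 [ 37 217 158] -16 [ 64 219 168] -12 [111 222 191] -8 [143 221 207] -4 [134 224 204] 0 [ 90 224 180] 4 [ 45 219 163] 8 [ 42 215 161] 12 [ 54 209 160] 16 [ 47 212 161] 20 [ 38 219 164] 24 [ 39 221 164] 28 [ 38 216 157] 32 [ 52 203 149] 36 [ 73 156 128] 40 [ 78 130 140] 44 [ 53 178 215] 48 [ 43 213 245] 52 [ 82 194 224] 56 [111 158 162] 60 [107 133 125] 64 [101 124 116] 68 [113 140 131] 72 [108 134 125] 76 [78 99 93] 80 [64 79 77] 
[0.5236 0.0194 0.0748] [-4.9938 -0.0847 11.2033] [-0.0264  0.7497 -0.007 ] 12.9
```

move_arm([
  [0.002,-0.003,0,0,0,0.05],
  [0.002,-0.003,0,0,0,0.11],
  [0.002,-0.003,0,0,0,0.17],
  [0.002,-0.003,0,0,0,0.23],
  [0.002,-0.003,0,0,0,0.29],
  [0.002,-0.003,0,0,0,0.35],
  [0.002,-0.003,0,0,0,0.41],
  [0.002,-0.003,0,0,0,0.47],
  [0.002,-0.003,0,0,0,0.53],
  [0.002,-0.003,0,0,0,0.59],
  [0.002,-0.003,0,0,0,0.6],
])

```text
t: 14.32
ee_pos: [0.5235, 0.0195, 0.0752]
ee_rot: [0.001, 0.737, 0.676, 0.002]
ft_force: [-3.4, -0.2, 11.3]
finger_gap: 0.0188
finger_force: 60.4
```

```bash
python3 - <<'E'
from h import *
s,r=topbub(); bar(); o=obs(); go([.5236,.0194,.075],52); print(o['ee_pos'],o['ft_force'],o['wrist_torque'],o['t'])
E
```

```text
-80 [241 251 251] -76 [241 251 251] -72 [235 248 248] -68 [195 214 214] -64 [109 130 134] -60 [ 66 138 165] -56 [ 38 202 237] -52 [ 28 224 250] -48 [ 26 225 250] -44 [ 35 224 250] -40 [ 39 206 241] -36 [ 68 156 182] -32 [ 73 148 130] -28 [ 52 196 147] -24 [ 35 216 158] -20 [ 34 216 158] -16 [ 42 217 160] -12 [ 67 212 164] -8 [117 209 186] -4 [144 224 212] 0 [124 230 205] 4 [ 72 221 176] 8 [ 46 213 162] 12 [ 51 204 157] 16 [ 43 210 156] 20 [ 37 217 158] 24 [ 36 221 163] 28 [ 34 218 158] 32 [ 54 203 148] 36 [ 79 154 129] 40 [ 79 135 152] 44 [ 49 184 224] 48 [ 38 213 245] 52 [ 77 191 223] 56 [110 158 162] 60 [107 134 126] 64 [100 124 116] 68 [112 141 130] 72 [106 132 123] 76 [79 98 93] 80 [63 78 75] 
red [ 235  207   34  106 3014]
211 239 264; 221 237 267; 231 235 268; 241 235 268; 251 236 268; 261 237 267; 271 237 268; 281 238 267; 291 238 267; 301 239 267; yaw now 85.06 pos [0.5235 0.0195 0.0752] gap 0.01884567011900011 t 14.325
shift [-0.0005  0.0005  0.0008] turn [ 0.0026 -0.0021  0.5511]
[0.5235 0.0195 0.0752] [-3.3608 -0.1938 11.321 ] [0.0303 0.5151 0.0531] 14.325
```

move_arm([
  [0,0,0,0,0,0.06],
  [0,0,0,0,0,0.12],
  [0,0,0,0,0,0.18],
  [0,0,0,0,0,0.24],
  [0,0,0,0,0,0.3],
  [0,0,0,0,0,0.36],
  [0,0,0,0,0,0.42],
  [0,0,0,0,0,0.48],
  [0,0,0,0,0,0.54],
  [0,0,0,0,0,0.54],
  [0,0,0,0,0,0.54],
  [0,0,0,0,0,0.54],
])

```text
t: 15.92
ee_pos: [0.5235, 0.0198, 0.0754]
ee_rot: [0.0, 0.896, 0.444, 0.002]
ft_force: [-3.9, 0.6, 13.5]
finger_gap: 0.0192
finger_force: 60.7
```

move_arm([
  [0,0,0,0,0,0],
  [0,0,0,0,0,0],
  [0,0,0,0,0,0],
  [0,0,0,0,0,0],
  [0,0,0,0,0,0],
  [0,0,0,0,0,0],
  [0,0,0,0,0,0],
  [0,0,0,0,0,0],
  [0,0,0,0,0,0],
  [0,0,0,0,0,0],
  [0,0,0,0,0,0],
  [0,0,0,0,0,0],
])

```text
t: 17.42
ee_pos: [0.5235, 0.0197, 0.0754]
ee_rot: [0.0, 0.896, 0.444, 0.002]
ft_force: [-4.4, 0.2, 13.3]
finger_gap: 0.0187
finger_force: 60.7
```

```bash
python3 - <<'E'
from h import *
s,r=topbub(); o=obs(); print(o['ee_pos'],o['ft_force'],o['wrist_torque'],o['t'])
b=np.clip(r[:,0]-40,0,None); k=abs(s-.001)<.022; print('centroid',(b*s)[k].sum()/b[k].sum())
bub('w6')
im=cv2.imread('pics/lasttop.png'); a=cv2.resize(im[155:185,168:222],None,fx=12,fy=12,interpolation=cv2.INTER_CUBIC)
c=np.zeros((590,650,3),np.uint8); c[:360,:648]=a[:360,:648]; w=cv2.imread('pics/w6.png')[:230,:512]; c[360:590,:512]=w; cv2.imwrite('pics/w7.png',c)
E
```

```text
-80 [241 251 251] -76 [240 251 251] -72 [233 246 247] -68 [180 201 202] -64 [ 96 119 124] -60 [ 61 140 169] -56 [ 38 205 240] -52 [ 28 225 250] -48 [ 29 226 250] -44 [ 35 224 250] -40 [ 39 202 238] -36 [ 69 148 171] -32 [ 70 149 127] -28 [ 48 199 148] -24 [ 35 217 159] -20 [ 31 217 158] -16 [ 38 219 159] -12 [ 43 214 158] -8 [ 72 206 166] -4 [122 222 201] 0 [157 232 224] 4 [141 226 211] 8 [ 90 213 175] 12 [ 55 203 157] 16 [ 37 210 154] 20 [ 36 219 157] 24 [ 37 222 162] 28 [ 37 219 160] 32 [ 52 201 146] 36 [ 72 147 124] 40 [ 72 134 155] 44 [ 45 189 228] 48 [ 34 213 245] 52 [ 76 191 223] 56 [110 158 162] 60 [106 132 124] 64 [ 97 121 114] 68 [113 140 131] 72 [105 132 122] 76 [78 96 91] 80 [63 79 75] 
[0.5235 0.0197 0.0754] [-4.4473  0.2417 13.34  ] [0.0731 0.5481 0.0269] 17.425
centroid 0.0008958185683912119
```

View pics/w7.png

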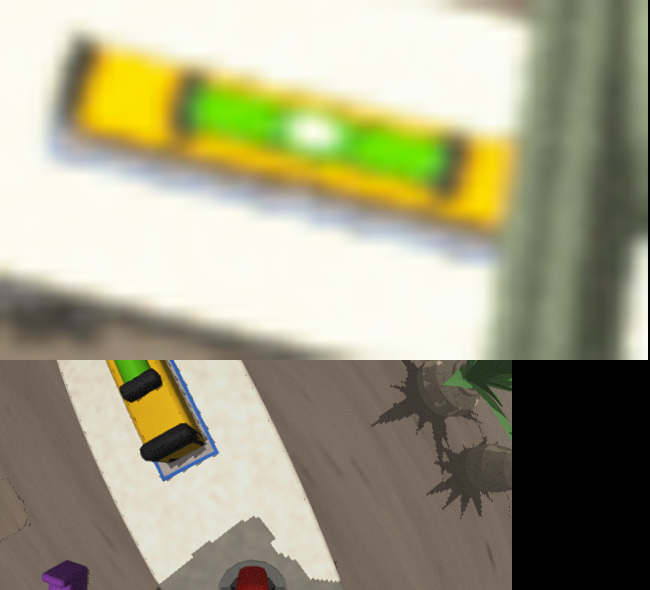

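The bubble is between the lines but about 1 mm towards the hinge side (top crop: bubble at 314, vial middle at about 322). A last small clockwise trim should centre it.

move_arm([
  [0,0,0,0,0,0.05],
  [0,0,0,0,0,0.1],
  [0,0,0,0,0,0.13],
  [0,0,0,0,0,0.13],
  [0,0,0,0,0,0.13],
  [0,0,0,0,0,0.13],
  [0,0,0,0,0,0.13],
  [0,0,0,0,0,0.13],
  [0,0,0,0,0,0.13],
  [0,0,0,0,0,0.13],
  [0,0,0,0,0,0.13],
  [0,0,0,0,0,0.13],
])

```text
t: 19.12
ee_pos: [0.5234, 0.0198, 0.0755]
ee_rot: [-0.0, 0.924, 0.382, 0.002]
ft_force: [-4.1, -0.1, 13.8]
finger_gap: 0.0185
finger_force: 60.7
```

move_arm([
  [0,0,0,0,0,0],
  [0,0,0,0,0,0],
  [0,0,0,0,0,0],
  [0,0,0,0,0,0],
  [0,0,0,0,0,0],
  [0,0,0,0,0,0],
  [0,0,0,0,0,0],
  [0,0,0,0,0,0],
  [0,0,0,0,0,0],
  [0,0,0,0,0,0],
])

```text
t: 20.38
ee_pos: [0.5234, 0.0198, 0.0755]
ee_rot: [-0.0, 0.924, 0.382, 0.002]
ft_force: [-4.6, 0.8, 12.9]
finger_gap: 0.0188
finger_force: 60.7
```

```bash
python3 - <<'E'
from h import *
from scipy.optimize import curve_fit
s,r=topbub(); o=obs(); print(o['ee_pos'],o['ft_force'],o['wrist_torque'],o['t'])
x=s*1000; g=lambda x,a,m,w,c:a*np.exp(-(x-m)**2/2/w**2)+c
k=abs(x-2)<18; print('bubble',curve_fit(g,x[k],r[k,0],[110,2,5,38])[0])
for m0 in (-34,38): k=abs(x-m0)<9; print('mount',curve_fit(g,x[k],r[k,1],[-80,m0,4,220])[0])
h=r[:,1]+0.*x
bar()
E
```

```text
-80 [241 251 251] -76 [241 251 251] -72 [233 246 247] -68 [181 201 202] -64 [ 97 119 125] -60 [ 62 140 169] -56 [ 37 205 239] -52 [ 28 225 250] -48 [ 26 225 250] -44 [ 35 223 250] -40 [ 43 201 237] -36 [ 69 146 168] -32 [ 69 146 124] -28 [ 48 198 148] -24 [ 32 217 159] -20 [ 32 217 158] -16 [ 36 220 160] -12 [ 42 214 158] -8 [ 57 208 161] -4 [ 96 221 187] 0 [143 228 215] 4 [143 224 210] 8 [ 94 213 176] 12 [ 58 198 153] 16 [ 41 209 152] 20 [ 36 219 157] 24 [ 36 222 162] 28 [ 35 218 158] 32 [ 51 195 142] 36 [ 72 140 122] 40 [ 73 135 157] 44 [ 40 190 229] 48 [ 32 212 245] 52 [ 75 191 223] 56 [110 159 162] 60 [105 131 124] 64 [ 97 119 113] 68 [113 139 130] 72 [104 132 122] 76 [75 95 90] 80 [62 79 75] 
[0.5234 0.0198 0.0755] [-4.5638  0.8194 12.8689] [ 0.1604  0.5618 -0.0117] 20.375
bubble [111.5666   1.9903   5.1396  39.8972]Traceback (most recent call last):
  File "<stdin>", line 6, in <module>
    raise RuntimeError("Optimal parameters not found: " + errmsg)
RuntimeError: Optimal parameters not found: Number of calls to function has reached maxfev = 1000.
```

```bash
python3 -c "
from cell import ctrl
print(ctrl.job_done())"
```

```text
the job is handed in; nothing more can be done
None
```

I handed the job in at about 20 s: the yellow level lies on the marked strip, and the knob is still gripped and pressed down with about 13 N. The bubble is within about 0.5 mm of the middle by the top camera. I judged that the foot was on its pad from the push force and the bubble's response, since I could not see it, and the hand-in returned no verdict.

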